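# Hold a slide mailer in the reader slot with the pointer between the marks

### The arm

A 7-joint arm with a two-finger parallel gripper is mounted at the origin on a cart in front of the work surface, level with it; the furniture and walls round the work are solid. World frame = base frame: x ahead of the robot, y to its left, z up, the work surface at z = 0. Lengths are in m, angles in rad, forces in N, time in s.
With the tool pointing down it reaches from about 0.4 to 0.85 m from the base axis. Payload 10.4 kg.
Tool frame: the origin (TCP) lies at the very end of the fingers, on their centre line; the grasp point (between the pads) lies 19 mm behind it; x points along the fingers, z is the direction in which the jaws open and shut, and the axes are right-handed (so a half turn about x gives the same grasp; the last joint's range is limited). The gripper opens to 85 mm and grips with 20 to 120 N. Pads are 22 mm wide; open, the fingers measure 114 mm over their backs; the gripper's body (76 mm by 85 mm) begins 54 mm behind the grasp point. The pads swing forward as they close: fully open they stand 13 mm farther back than shut.
Start: joints at [-1.332, 0.332, -0.065, 1.46, 0.022, 1.35, -0.088], TCP at [0.162, 0.604, 0.21] pointing down, gripper open.
Joint ranges: [-2.6, 2.6], [-0.5, 2.12], [-1.47, 1.34], [0.16, 2.42], [-1.27, 4.41], [0.06, 2.06], [-2.6, 2.6]. Speed limits (rad/s): [2.22, 2.22, 2.79, 2.79, 3.14, 3.14, 3.14].

### API

Orientations are given as a unit quaternion [x, y, z, w].
In Python, from workcell import readout, camera, manip gives the robot as it stands.
- The arm moves only by the shell command python3 -m inch 'ROWS' [FORCE]. ROWS is JSON, a list of rows, each a list of 3 entries, a list of its own where there are three numbers: the turn, a rotation vector about the tool's x, y, z in degrees, then the shift along the tool's x, y, z in mm, then the closure, from 0 (fully open) to 1 (shut). In form: [[[wx, wy, wz], [dx, dy, dz], hand], ...]. A call has 1 to 10 rows; each row is the pose to reach, as a shift and turn from the pose measured when the call began, along the tool's axes at that moment; what a row does not reach only later rows make up. A row lasts 1/8 s, in which the tool goes at most 62.5 mm and 10.7 degrees, less where a joint would pass 70% of its speed; a pose out of reach is approached as far as the arm can. A call with a gripper value outside its range is refused whole. The fingers move at their own pace and stop on an object; FORCE is the grip in N (left out, the last holds). Time passes only in rows, so rows that repeat a pose let the fingers close. It gives the time, the measured TCP pose, the force and the opening at its end, in the units of the state.
- readout.get_obs(): the state, without advancing time (a new reading comes with each control period).
- camera(name): name is "scene" or "side" or "wrist"; returns a dict with "pixels" (420x560x3 uint8, red, green, blue), "range_z" (420x560 float32, m along the optical axis (not along the pixel's ray), 0 where there is no reading), "intrinsics" (3x3 intrinsics, pixels), "dist" ([k1, k2, p1, p2, k3] as OpenCV has them; the pictures are not rectified), "extrinsics" (4x4, takes a point from world to camera coordinates); the wrist camera has in their place "T_tool_cam" (4x4, takes a point from camera to tool coordinates, whose origin is the TCP and whose axes are the tool frame's). Camera axes: x right, y down, z forward; pixel columns grow to the right and rows downward; lengths in m; the calibration is good to about 2 mm. A picture is of the moment at which its call begins: read the wrist's pose just before it.
- manip.hand_in(): hands the job in, once; it reports no verdict.
The state is a dict: "clock": time; "joint_pos": joint angles; "joint_velocities": joint speeds; "tau": joint torques, N m; "position": TCP position; "ee_rot": TCP orientation; "ft_force": force on the tool from outside, world axes, zero at the start; "torque": the same for the moment, N m; "grip_width": opening from 0.0 (shut) to 1.0 (fully open).
Only numpy, scipy, OpenCV 4.12 (cv2) and the standard library are available. Lean on these libraries where they do the work, as an engineer would, in place of code of your own. Each camera call takes 0.05 s, during which the arm holds its last target.

### The job

Take the slide mailer, which stands on end in its small stand, and lower it upright through the narrow slot in the top of the reader, pushing the spring follower down until the pointer on the reader's front stands between its two marks. Never push the follower down to its bottom stop, leave the timer and the cassette lying in front where they are, and finish while still holding the mailer still in the slot with the pointer between the marks: do not let go.

Things in the scene. Friction and masses are not known exactly. Their poses are not given: they have to be found in the camera images.
- mailer_center (a point): centre of the slide mailer, a closed plastic box 82 mm long, 30 wide, 15 thick, 28 to 56 g, snap lid on one wide face; stands on end, lower end 41 mm below this point. Axes: y along the length (up at the start), x across the width, z through the thickness. Grip its upper half across the 15 mm: the lower 33 mm go into the slot; a half turn about its length fits too
- stand: grey plastic stand, fixed, foot 70 x 54 mm; its pocket (34 x 19 mm, 34 mm along the stand's x) holds the mailer on end, loosely. Origin at the centre of its underside on the work surface; pocket floor 6 mm above it, pocket rim 31 mm above it
- slot_mouth (a point): centre of the slot mouth, flush with the top of the reader: a fixed white box with grey lid, 80 mm along x, 62 along y, 65 high. Slot 34 mm along x by 19 along y (2 mm of play on each side of the mailer, edges chamfered 1.5 mm), straight down; mailer width along x, thickness along y. z up. Its -x face, towards the robot, carries the pointer
- follower (a joint): depth in m to which the mailer's lower end has pushed the sprung follower plate in the slot: 0 at rest (plate top 20 mm below the slot mouth), 0.028 at the bottom stop. Spring 2.4 N at first plus 0.12 N per mm; it lifts the mailer if let go. The marks stand for 0.008 (upper) and 0.018 (lower); 0.013 is midway
- pointer (a point): tip of the small steel pointer, an 18 mm wide bar across the black groove in the reader's -x face; it goes down with the follower. 23 mm below the slot mouth's level at rest; the two pairs of black marks beside the groove lie 31 and 41 mm below that level
- timer: bench timer 32 x 66 x 67 mm standing beyond the reader, origin at its underside; to be left alone
- cassette_8: blue embedding cassette 29 x 41 x 6 mm lying near the front right corner, origin at its underside; to be left alone
There are look-alikes about, which are no part of the job. There is more than one size of the part that bears mailer_center; the job needs the larger.

How it is judged:
On the way, in this order (a step that is already met when the one before it is completed fails the run):
1. the mailer is lifted clear out of its stand (height (world z) of mailer_center above 0.08 m and contact force between the fingers and mailer above 1 N), for 0.1 s.
2. the mailer's lower end is in the slot, upright (horizontal distance between mailer_center and slot_mouth below 0.005 m and z of mailer_center in the frame of slot_mouth below 0.033 m and angle between mailer_center's own y axis and vertical below 0.12 rad), for 0.1 s.
At the end, for the whole second after the job is handed in: the fingers hold the mailer (more than 1 N), still (under 20 mm/s) and upright (within 0.12 rad) in the slot, its centre within 5 mm of the slot's axis and at most 16 mm above the mouth, and the follower reads between 0.0072 and 0.0188 m (value of joint follower between 0.0072 and 0.0188 m and horizontal distance between mailer_center and slot_mouth below 0.005 m and z of mailer_center in the frame of slot_mouth below 0.016 m and angle between mailer_center's own y axis and vertical below 0.12 rad and linear speed of mailer below 0.02 m/s and contact force between the fingers and mailer above 1 N); the arm keeps its last pose, push and grip.
It fails at once if the follower is pushed to its bottom stop (value of joint follower above 0.0265 m).
It fails at once if the timer is moved (distance of timer from where it was at the start of the episode above 0.015 m).
It fails at once if the cassette is moved (distance of cassette_8 from where it was at the start of the episode above 0.015 m).
It also fails if it takes over 32 s, if anything falls off the work surface, if the arm or the gripper's body presses on something with over 40 N, if the wrist force passes 120 N, or if a joint passes its speed limit or range.

## Working session

There is one attempt and no reset: what is moved stays moved. The work goes in short steps, Python scripts to look and compute and a shell command to move; the robot and the scene stay as the last step left them, time stands still between calls to the robot, and variables do not carry over. Pictures are saved under pics/ and viewed, and the job is handed in when it is done.

```bash
mkdir -p pics; ls
cat > h.py <<'E'
import numpy as np, cv2, json
from workcell import readout, camera, manip
from scipy.spatial.transform import Rotation as R
def snap(name,out):
    o=readout.get_obs(); c=camera(name)
    cv2.imwrite('pics/'+out+'.png',cv2.cvtColor(np.asarray(c['pixels']),cv2.COLOR_RGB2BGR))
    T=np.eye(4)
    if 'extrinsics' in c: T=np.linalg.inv(np.array(c['extrinsics']))
    else:
        W=np.eye(4);W[:3,:3]=R.from_quat(o['ee_rot']).as_matrix();W[:3,3]=o['position']
        T=W@np.array(c['T_tool_cam'])
    np.savez('pics/'+out+'.npz',d=c['range_z'],K=c['intrinsics'],D=c['dist'],T=T,im=c['pixels'])
    return o
def cloud(out):
    z=np.load('pics/'+out+'.npz'); d=z['d'];h,w=d.shape
    u,v=np.meshgrid(np.arange(w),np.arange(h))
    p=np.stack([u,v],-1).reshape(-1,1,2).astype(np.float64)
    n=cv2.undistortPoints(p,z['K'],z['D']).reshape(h,w,2)
    P=np.dstack([n*d[...,None],d])
    P=P@z['T'][:3,:3].T+z['T'][:3,3]
    P[d<=0]=np.nan
    return P,z['im']
E
python3 - <<'E'
from h import *
for n in ['scene','side','wrist']: o=snap(n,n+'0')
print(o)
E
```

```text
pics
{'clock': 0.1, 'joint_pos': array([-1.33156429,  0.33282865, -0.06468131,  1.46084955,  0.02159869,
        1.34992498, -0.0885013 ]), 'joint_velocities': array([ 1.01636570e-03, -1.85680996e-03,  8.38739069e-04, -2.26551801e-03,
        2.07357852e-03,  7.02816404e-05, -3.89493799e-04]), 'tau': array([ 1.64603007e-03, -6.26739979e+01,  4.92808514e-02, -3.92426813e+01,
        1.63070904e-02,  7.14011461e-03, -5.71777207e-06]), 'position': array([0.16170108, 0.60333659, 0.20878672]), 'ee_rot': array([-0.43075091,  0.56134705,  0.43014914,  0.56063791]), 'ft_force': array([ 0.30873632,  0.02324466, -0.17266676]), 'torque': array([ 0.01515367, -0.01404127,  0.0399326 ]), 'grip_width': 1.0018382155259271}
```

View pics/scene0.png

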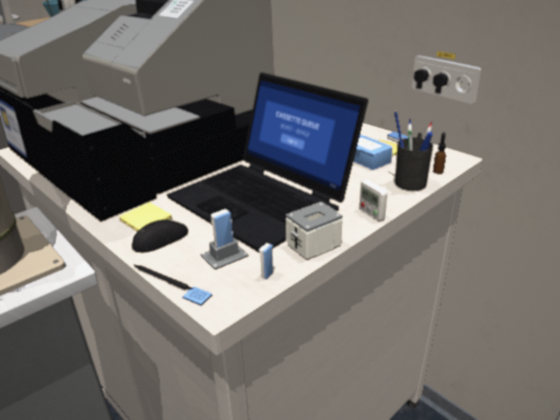

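View pics/side0.png

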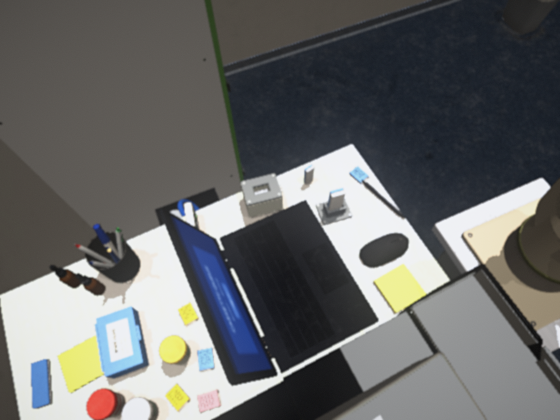

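View pics/wrist0.png

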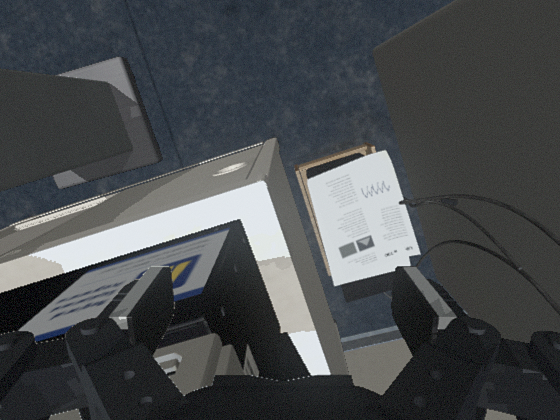

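The scene view shows the mailer in its stand at about (222,230), with the small look-alike at (266,261). The reader is at (313,230), the timer at (373,200) and the cassette at (197,296). The side view has the mailer at (336,200) and the reader at (262,192). Next I'll locate them.

Run:
```python
from h import *
for n,b in [('scene0',(120,150,400,310)),('side0',(220,130,420,250))]:
    P,im=cloud(n)
    x0,y0,x1,y1=b
    z=cv2.resize(cv2.cvtColor(im[y0:y1,x0:x1],cv2.COLOR_RGB2BGR),None,fx=800/(x1-x0) if (x1-x0)*.75>(y1-y0) else 4,fy=800/(x1-x0) if (x1-x0)*.75>(y1-y0) else 4,interpolation=cv2.INTER_CUBIC)
    cv2.imwrite('pics/'+n+'z.png',z)
pts={'scene0':dict(mailtop=(221,211),mailface=(224,228),stand=(225,256),reader=(330,215),small=(266,248),timer=(373,190),cass=(197,296)),
'side0':dict(mailtop=(338,192),reader=(262,183),small=(309,170),cass=(359,175),lap=(300,230))}
for n in pts:
    P,_=cloud(n)
    for k,(u,v) in pts[n].items(): print(n,k,P[v,u].round(4))
# tool axes
o=readout.get_obs();print(R.from_quat(o['ee_rot']).as_matrix().round(3))
# heightmap
for n in pts:
    P,im=cloud(n); Q=P.reshape(-1,3);C=im.reshape(-1,3)
    m=(Q[:,2]>-.01)&(Q[:,2]<.2)&(Q[:,0]>.3)&(Q[:,0]<.9)&(Q[:,1]>-.5)&(Q[:,1]<.3)
    H=np.zeros((600,800,3),np.uint8)
    q=Q[m];c=C[m];s=np.argsort(q[:,2]);q=q[s];c=c[s]
    for a,b in zip(q,c):
        cv2.circle(H,(int((.3-a[1])*1000),int((.9-a[0])*1000)),1,tuple(int(t) for t in b[::-1]),-1)
    cv2.imwrite('pics/top_'+n+'.png',H)
```

```text
scene0 mailtop [ 0.3487 -0.2743  0.0878]
scene0 mailface [ 0.3424 -0.2881  0.0628]
scene0 stand [ 0.3354 -0.2937  0.0111]
scene0 reader [ 0.5005 -0.3848  0.0651]
scene0 small [ 0.3602 -0.3768  0.0577]
scene0 timer [ 0.632  -0.3746  0.0627]
scene0 cass [ 0.2423 -0.3456  0.0064]
side0 mailtop [ 0.3414 -0.2782  0.0863]
side0 reader [ 0.4738 -0.3748  0.0653]
side0 small [ 0.3648 -0.3661  0.0606]
side0 cass [ 0.2461 -0.3354  0.0072]
side0 lap [ 0.4345 -0.26    0.0149]
[[-0.    -0.966  0.259]
 [-0.001  0.259  0.966]
 [-1.    -0.    -0.001]]
```

View pics/scene0z.png

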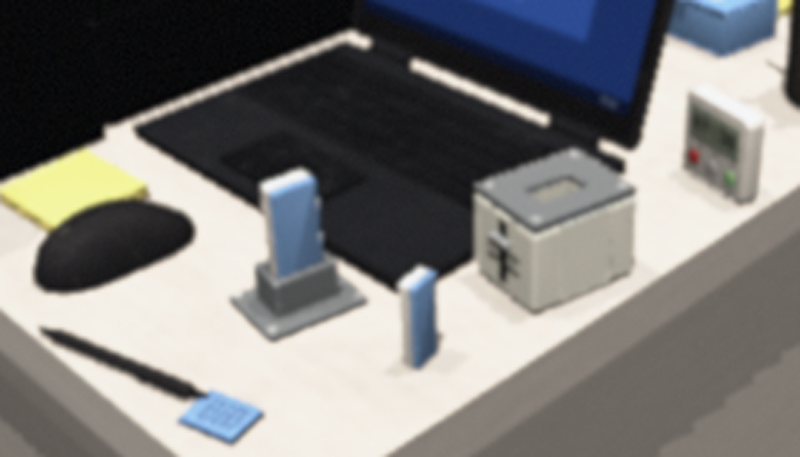

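View pics/side0z.png

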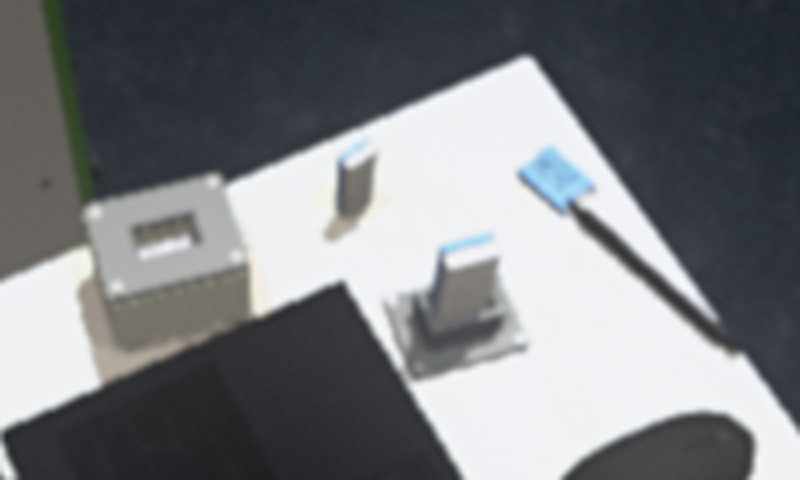

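View pics/top_side0.png

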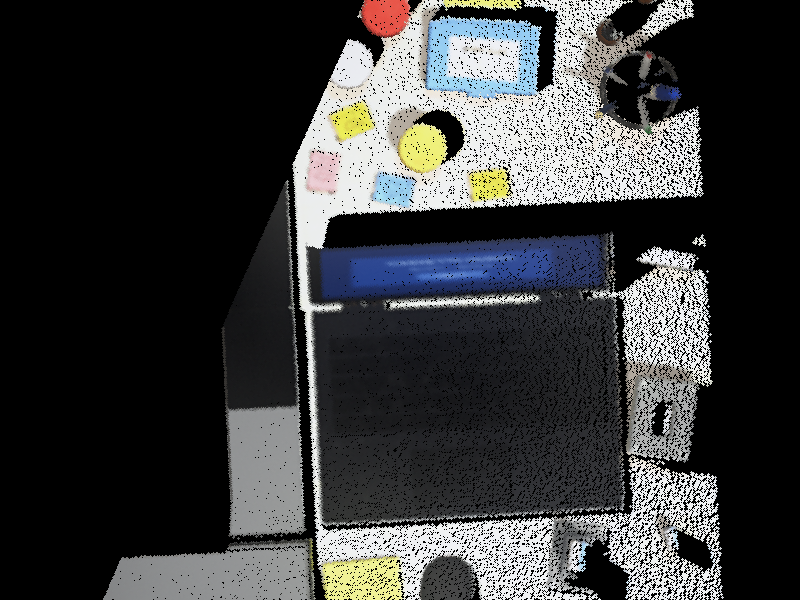

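Run:
```python
from h import *
Q=np.concatenate([cloud(n)[0].reshape(-1,3) for n in ['scene0','side0','wrist0']])
Q=Q[~np.isnan(Q[:,0])]
print('max z (cm), rows x 0..0.9, cols y 0.8..-0.5 step .1/.05')
ys=np.arange(.9,-.55,-.1)
print('      ',' '.join('%4.0f'%(y*100) for y in ys))
for x in np.arange(-.1,.95,.1):
    r=[]
    for y in ys:
        m=(abs(Q[:,0]-x)<.05)&(abs(Q[:,1]-y)<.05)
        r.append('%4.0f'%(100*np.percentile(Q[m,2],98)) if m.sum()>5 else '  --')
    print('%5.2f'%x,' '.join(r))
```

```text
max z (cm), rows x 0..0.9, cols y 0.8..-0.5 step .1/.05
         90   80   70   60   50   40   30   20   10    0  -10  -20  -30  -40  -50
-0.10  -92  -92  -92  -92  -92  -92  -92  -82  -35  -82    1    0   --   --   --
 0.00  -17  -92  -92  -92  -92  -92  -92  -82    1   --    8    0   --   --   --
 0.10   -7  -92  -92   32   31  -92  -92    0    1   19   20    0  -92  -92  -92
 0.20   -9  -92   30   32   30   26   27   18   19   19    1    2    1    0  -92
 0.30  -10  -35  -53   15   32   32   31   15   15   19    4    4    9    0  -92
 0.40   -9  -39  -53    6   35   34   33   30   30   16    2    2    8    6   --
 0.50  -10  -52  -53   35   36   36   37   37   36   16    2    2    7    7   --
 0.60  -51  -53  -53  -23   --   36   37   38   38   18   18   17   15    7   --
 0.70   --   --  -54  -31   --   --   --   --   36   22   22   22   22    0   --
 0.80  -92   --  -92  -43   --   --   --   --   36    7    7    5   14   13   --
 0.90   --  -91  -92  -56   --   --   --   --   --    7    7    5    9    6   --
```

View pics/top_scene0.png

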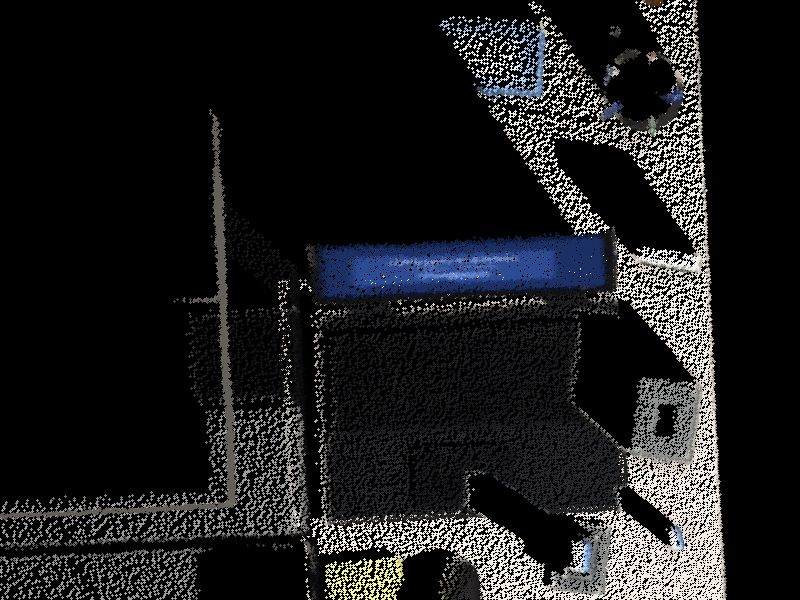

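Run:
```python
from h import *
for n in ['scene0','side0','wrist0']:
    Q=cloud(n)[0].reshape(-1,3);Q=Q[~np.isnan(Q[:,0])]
    print(n)
    ys=np.arange(.8,-.05,-.05)
    print('      ',' '.join('%4.0f'%(y*100) for y in ys))
    for x in np.arange(0,.71,.05):
        r=[]
        for y in ys:
            m=(abs(Q[:,0]-x)<.025)&(abs(Q[:,1]-y)<.025)&(Q[:,2]>-.2)
            r.append('%4.0f'%(100*np.percentile(Q[m,2],98)) if m.sum()>3 else '  --')
        print('%5.2f'%x,' '.join(r))
P,_=cloud('wrist0')
for u,v in [(100,30),(130,120),(250,220),(150,270),(190,350),(265,150),(450,100),(350,220)]: print((u,v),P[v,u].round(3))
print(np.load('pics/scene0.npz')['T'].round(2)[:3,3],np.load('pics/side0.npz')['T'].round(2)[:3,3])
```

```text
scene0
         80   75   70   65   60   55   50   45   40   35   30   25   20   15   10    5   -0
 0.00   --   --   --   --   --   --   --   --   --   --   --   --   --   --   --   --   --
 0.05   --   --   --   --   --   --   --   --   --   --   --   --   --   --   --   --   16
 0.10   --   --   --   --   --   --   --   --   --   --   --   --   --    0    1    1    8
 0.15   --   --   --   --   --    0    0    0   -0   --   --   --   --    0    0    0    0
 0.20   --   --   --   --    0   18   21   26   29   29   22   19   18   19   19   19   19
 0.25   --   --   --   --   --   30   30   30   30   30   29   15   15   15   17   19   19
 0.30   --   --   --   --   --   31   31   31   31   31   30   15   15   15   15   --   19
 0.35   --   --   --   --   --   33   32   32   32   32   31   15   16   15   15   15   16
 0.40   --   --   --   --   --   34   34   34   34   33   29   29   29   29   28   28   15
 0.45   --   --   --   --   --   36   35   35   35   35   32   32   32   32   32   31   15
 0.50   --   --   --   --   --   36   36   36   36   36   34   34   35   35   35   33   15

[... 2889 characters left out ...]
--   --   --   --   --   --   --   --
 0.55   --   --   --   --   --   --   --   --   --   --   --   --   --   --   --   --   --
 0.60   --   --   --   --   --   --   --   --   --   --   --   --   --   --   --   --   --
 0.65   --   --   --   --   --   --   --   --   --   --   --   --   --   --   --   --   --
 0.70   --   --   --   --   --   --   --   --   --   --   --   --   --   --   --   --   --
(100, 30) [-0.277  0.111 -0.925]
(130, 120) [ 0.019  0.14  -0.827]
(250, 220) [0.201 0.557 0.002]
(150, 270) [0.138 0.56  0.251]
(190, 350) [0.203 0.542 0.206]
(265, 150) [ 0.195  0.548 -0.581]
(450, 100) [ 0.174  0.941 -0.379]
(350, 220) [ 0.422  0.715 -0.538]
[-0.05 -0.88  0.5 ] [0.61 0.06 0.82]
```

```bash
python3 -m inch '[[[0,0,0],[-50,0,0],0],[[0,0,0],[-100,0,0],0],[[0,0,0],[-150,0,0],0],[[0,0,0],[-200,0,0],0],[[0,0,0],[-250,0,0],0],[[0,0,0],[-250,0,0],0]]'; python3 -c "
from h import *
print(readout.get_obs()['joint_pos'].round(2))"
```

```text
clock: 0.9
position: [0.1618, 0.6043, 0.4629]
ee_rot: [-0.429, 0.56, 0.432, 0.562]
ft_force: [-0.3, 0.4, -1.1]
grip_width: 0.999
[-1.36  0.35 -0.04  0.91  0.02  1.88 -0.08]
```

```bash
cat >> h.py <<'E'
def rows(pts):
    o=readout.get_obs();M=R.from_quat(o['ee_rot']).as_matrix()
    for p in pts: print(p,(M.T@(np.array(p)-o['position'])*1000).round(1))
E
python3 - <<'E'
from h import *
t=np.radians([46,32,18,4])
rows([(.21,.56,.46),(.25,.51,.46),(.29,.46,.46)]+[(.5*np.cos(a),.5*np.sin(a),.46) for a in np.radians([50,43,36,29,22,15])])
E
```

```text
(0.21, 0.56, 0.46) [  2.8 -58.  -30.4]
(0.25, 0.51, 0.46) [   2.5 -109.6  -68.3]
(0.29, 0.46, 0.46) [   2.3 -161.1 -106.3]
(np.float64(0.3213938048432697), np.float64(0.383022221559489), 0.46) [   1.9 -211.4 -172.5]
(np.float64(0.36567685080958523), np.float64(0.34099918003124924), 0.46) [   1.8 -265.  -201.6]
(np.float64(0.4045084971874737), np.float64(0.29389262614623657), 0.46) [   1.6 -314.7 -237.1]
(np.float64(0.43730985356969787), np.float64(0.24240481012316853), 0.46) [   1.3 -359.8 -278.3]
(np.float64(0.4635919272833937), np.float64(0.187303296707956), 0.46) [   1.1 -399.4 -324.7]
(np.float64(0.48296291314453416), np.float64(0.12940952255126037), 0.46) [   0.8 -433.1 -375.6]
```

```bash
python3 -m inch '[[[-2,0,0],[0,-57,-30],0],[[-4,0,0],[0,-110,-68],0],[[-6,0,0],[0,-150,-110],0],[[-8,0,0],[0,-190,-155],0],[[-10,0,0],[0,-230,-190],0],[[-12,0,0],[0,-272,-210],0],[[-14,0,0],[0,-315,-237],0],[[-15,0,0],[0,-360,-278],0],[[-15,0,0],[0,-399,-325],0],[[-15,0,0],[0,-433,-376],0]]'
python3 - <<'E'
from h import *
print(readout.get_obs()['joint_pos'].round(2))
rows([(.491,.095,.46),(.499,.035,.46),(.499,-.026,.46),(.492,-.087,.45),(.478,-.146,.44),(.46,-.2,.41),(.435,-.25,.38),(.41,-.29,.34),(.40,-.31,.31)])
E
```

```text
clock: 2.15
position: [0.4832, 0.1271, 0.4596]
ee_rot: [-0.499, 0.499, 0.501, 0.501]
ft_force: [0.6, -0.3, -0.3]
grip_width: 1.0
[-0.7   0.03  0.37  1.3  -0.02  1.81  1.24]
(0.491, 0.095, 0.46) [ -0.6  -7.8 -32.1]
(0.499, 0.035, 0.46) [ -0.8 -15.8 -92.1]
(0.499, -0.026, 0.46) [  -1.1  -15.8 -153.1]
(0.492, -0.087, 0.45) [   8.6   -8.8 -214.2]
(0.478, -0.146, 0.44) [  18.4    5.2 -273.2]
(0.46, -0.2, 0.41) [  48.1   23.2 -327.4]
(0.435, -0.25, 0.38) [  77.9   48.2 -377.5]
(0.41, -0.29, 0.34) [ 117.8   73.2 -417.7]
(0.4, -0.31, 0.31) [ 147.7   83.1 -437.8]
```

```bash
python3 -m inch '[[[0,0,0],[0,-8,-40],0],[[0,0,0],[0,-16,-95],0],[[0,0,0],[0,-16,-153],0],[[0,0,0],[8,-9,-210],0],[[0,0,0],[18,5,-268],0],[[0,0,0],[48,23,-320],0],[[0,0,0],[80,45,-365],0],[[0,0,0],[115,73,-400],0],[[0,0,0],[145,83,-430],0],[[0,0,0],[145,83,-430],0]]'
python3 - <<'E'
from h import *
o=snap('wrist','w1')
print(o['joint_pos'].round(2))
E
```

```text
clock: 3.4
position: [0.3975, -0.3035, 0.3103]
ee_rot: [-0.496, 0.501, 0.501, 0.502]
ft_force: [1.4, 0.9, 0.5]
grip_width: 1.0
[-0.23 -0.01  0.8   1.64  0.01  1.51  2.13]
```

View pics/w1.png

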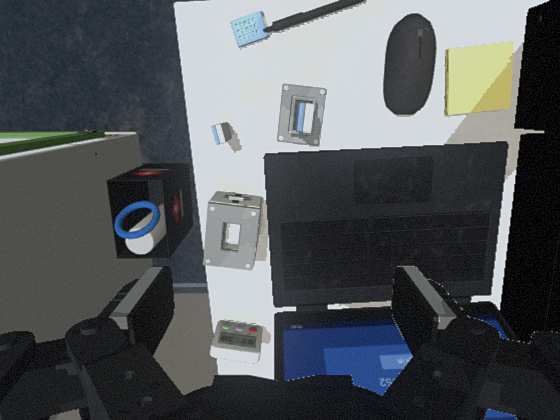

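The wrist view shows the mailer in its stand at (303,115), the reader slot at (231,235), the small look-alike at (220,132) and the timer at (238,340). Now I'll fit the poses from the depth.

Run:
```python
from h import *
P,im=cloud('w1')
def rect(m,name):
    q=P[...,:2][m].astype(np.float32)*1000
    (c,s,a)=cv2.minAreaRect(q); lo,hi=np.percentile(q,2,0),np.percentile(q,98,0)
    print(name,m.sum(),np.round(c,1),np.round(s,1),round(a,1),'mean',q.mean(0).round(1),'z',np.median(P[...,2][m]).round(4))
    return c
vv,uu=np.indices(P.shape[:2])
def box(u0,v0,u1,v1): return (uu>=u0)&(uu<u1)&(vv>=v0)&(vv<v1)
z=P[...,2]
rect(box(285,90,320,140)&(z>.075)&(z<.1),'mailer top')
rect(box(285,90,325,140)&(z>.024)&(z<.036),'stand rim')
rect(box(270,75,335,150)&(z>.003)&(z<.012),'stand foot')
rt=box(195,185,270,280)&(z>.058)&(z<.07)
rect(rt,'reader top')
h=box(218,218,246,255)&((z<.058)|np.isnan(z))
rect(box(218,218,246,255)&(z<.055),'hole floor')
rect(box(205,120,235,145)&(z>.05),'small')
# ray-hole contour by colour-free: fill of top mask hole
m=rt.astype(np.uint8)*255; m=cv2.morphologyEx(m,cv2.MORPH_CLOSE,np.ones((3,3)))
cs,hi=cv2.findContours(m,cv2.RETR_CCOMP,cv2.CHAIN_APPROX_NONE)
zz=np.load('pics/w1.npz')
def proj(px,zw):
    n=cv2.undistortPoints(np.array(px,np.float64).reshape(-1,1,2),zz['K'],zz['D']).reshape(-1,2)
    d=np.c_[n,np.ones(len(n))]@zz['T'][:3,:3].T; o=zz['T'][:3,3]
    return o+d*((zw-o[2])/d[:,2])[:,None]
for c,hh in zip(cs,hi[0]):
    if len(c)<15: continue
    w=proj(c,np.median(z[rt]))[:,:2].astype(np.float32)*1000
    print('contour',hh[3],len(c),[np.round(t,1) for t in cv2.minAreaRect(w)])
for n,b in [('mz',(265,70,340,155)),('rz',(195,180,275,280))]:
    u0,v0,u1,v1=b; cv2.imwrite('pics/%s.png'%n,cv2.resize(cv2.cvtColor(im[v0:v1,u0:u1],cv2.COLOR_RGB2BGR),None,fx=6,fy=6,interpolation=cv2.INTER_CUBIC))
```

```text
mailer top 455 [ 341.3 -278.3] [15.3 30. ] 83.5 mean [ 341.  -278.5] z 0.0885
stand rim 388 [ 340.8 -277.9] [29.  43.9] 83.7 mean [ 338.7 -280.1] z 0.0314
stand foot 1616 [ 338.6 -276.5] [70.2 88.4] 88.8 mean [ 339.2 -278.9] z 0.0066
reader top 2926 [ 478.8 -363. ] [61.1 79.9] 82.3 mean [ 476.8 -362.8] z 0.0657
hole floor 363 [ 482.  -364.7] [17.9 28.8] 82.6 mean [ 483.5 -365.3] z 0.0458
small 207 [ 359.6 -372.8] [21.2 11.1] 13.1 mean [ 359.2 -372.2] z 0.0587
contour -1 225 [array([ 477.5, -362.7]), array([61.1, 81.2]), np.float64(82.3)]
contour 0 79 [array([ 477.3, -362.8]), array([20.5, 34. ]), np.float64(82.6)]
```

View pics/mz.png

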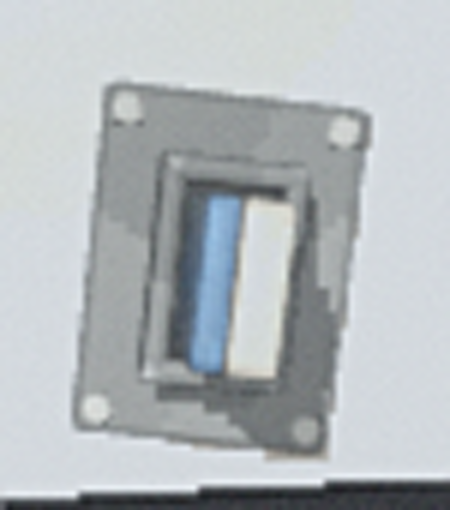

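View pics/rz.png

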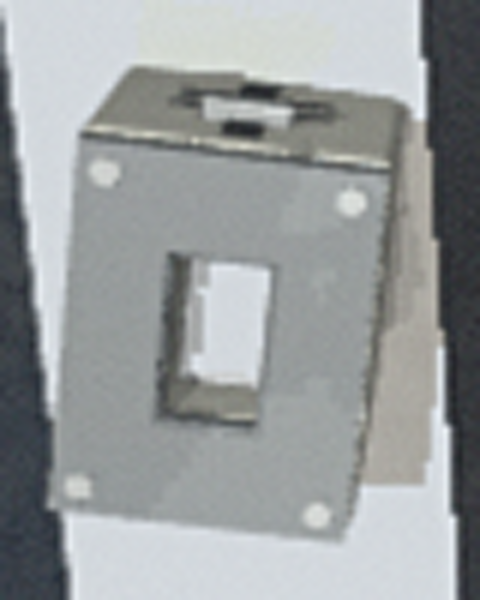

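Run:
```python
from h import *
o=readout.get_obs();M=R.from_quat(o['ee_rot']).as_matrix();print(M.round(3), 'zang',np.degrees(np.arctan2(M[1,2],M[0,2])), o['position'])
rows([(.3413,-.2783,.2),(.3413,-.2783,.11),(.3413,-.2783,.047)])
t=np.radians(83.2)
T=np.array([[0,0,0]]).T
X=np.array([0,0,-1.]);Z=np.array([np.cos(t),np.sin(t),0]);Y=np.cross(Z,X)
G=np.c_[X,Y,Z]; print(np.degrees(R.from_matrix(M.T@G).as_rotvec()).round(2))
```

```text
[[-0.003 -1.     0.002]
 [ 0.005  0.002  1.   ]
 [-1.     0.003  0.005]] zang 89.88640467892505 [ 0.39909363 -0.30231862  0.31159447]
(0.3413, -0.2783, 0.2) [111.9  57.6  23.3]
(0.3413, -0.2783, 0.11) [201.9  57.3  22.8]
(0.3413, -0.2783, 0.047) [264.9  57.2  22.5]
[ 6.69  0.3  -0.16]
```

```bash
python3 -m inch '[[[2,0,0],[40,20,8],0.2],[[4,0,0],[80,40,16],0.35],[[6.7,0.3,-0.2],[112,57,23],0.35],[[6.7,0.3,-0.2],[157,57,23],0.35],[[6.7,0.3,-0.2],[190,57,23],0.35],[[6.7,0.3,-0.2],[190,57,23],0.35],[[6.7,0.3,-0.2],[190,57,23],0.35]]'
python3 - <<'E'
from h import *
o=snap('wrist','w2')
M=R.from_quat(o['ee_rot']).as_matrix();print(M.round(3), 'zang',np.degrees(np.arctan2(M[1,2],M[0,2])), o['position'],o['joint_pos'].round(2))
rows([(.3413,-.2783,.08),(.3413,-.2783,.047)])
E
```

```text
clock: 4.32
position: [0.3428, -0.2782, 0.1233]
ee_rot: [-0.47, 0.528, 0.469, 0.529]
ft_force: [1.0, 0.1, -0.9]
grip_width: 0.651
[[ 0.002 -0.993  0.118]
 [-0.001  0.118  0.993]
 [-1.    -0.002 -0.   ]] zang 83.23514056999386 [ 0.34281142 -0.27823507  0.12334962] [-0.23 -0.05  0.8   2.07  0.04  1.11  2.01]
(0.3413, -0.2783, 0.08) [43.5  1.7 -0.1]
(0.3413, -0.2783, 0.047) [76.5  1.8 -0.1]
```

View pics/w2.png

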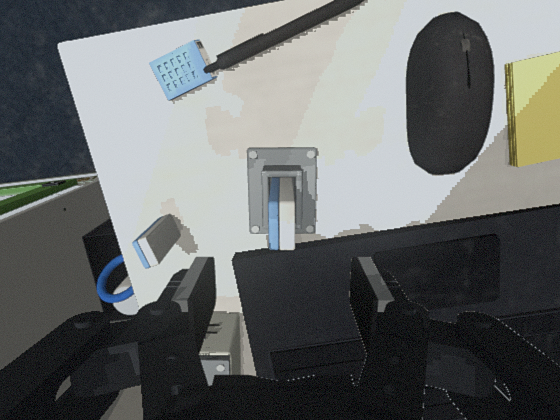

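The mailer is centred between the jaws, with its top at about (282,212). I'll descend and grip it.

```bash
python3 -m inch '[[[0,0,0],[30,2,0],0.35],[[0,0,0],[60,2,0],0.35],[[0,0,0],[76,2,0],0.35],[[0,0,0],[76,2,0],0.35],[[0,0,0],[76,2,0],1],[[0,0,0],[76,2,0],1],[[0,0,0],[76,2,0],1],[[0,0,0],[76,2,0],1],[[0,0,0],[76,2,0],1],[[0,0,0],[76,2,0],1]]' 40
```

```text
clock: 5.62
position: [0.3419, -0.2786, 0.0485]
ee_rot: [-0.471, 0.528, 0.468, 0.53]
ft_force: [-1.6, 0.4, 6.7]
grip_width: 0.168
```

```bash
python3 -m inch '[[[0,0,0],[-20,0,0],1],[[0,0,0],[-50,0,0],1],[[0,0,0],[-90,0,0],1],[[0,0,0],[-130,0,0],1],[[0,0,0],[-130,0,0],1],[[0,0,0],[-130,0,0],1]]'
python3 - <<'E'
from h import *
o=snap('wrist','w3'); snap('scene','s3'); snap('side','d3')
M=R.from_quat(o['ee_rot']).as_matrix();print(o['position'],o['ft_force'].round(1),M.round(3))
P,im=cloud('s3'); m=(abs(P[...,0]-.342)<.05)&(abs(P[...,1]+.278)<.05)&(P[...,2]>.1)
v,u=np.where(m);print(u.min(),u.max(),v.min(),v.max())
for n in ['s3','d3']:
    P,im=cloud(n)
    m=(abs(P[...,0]-.342)<.04)&(abs(P[...,1]+.278)<.04)&(P[...,2]>.12); v,u=np.where(m)
    cu,cv=int(np.median(u)),int(np.median(v)); print(n,cu,cv)
    a=im[max(0,cv-50):cv+70,max(0,cu-80):cu+80]
    cv2.imwrite('pics/%sz.png'%n,cv2.resize(cv2.cvtColor(a,cv2.COLOR_RGB2BGR),None,fx=4.5,fy=4.5,interpolation=cv2.INTER_CUBIC))
E
```

```text
clock: 6.38
position: [0.3412, -0.2783, 0.1782]
ee_rot: [-0.471, 0.528, 0.468, 0.53]
ft_force: [0.8, 0.3, -0.9]
grip_width: 0.166
[ 0.34120364 -0.278306    0.17815436] [ 0.8  0.3 -0.9] [[ 0.005 -0.993  0.118]
 [-0.001  0.118  0.993]
 [-1.    -0.005 -0.   ]]
170 233 0 191
s3 207 68
d3 358 93
```

View pics/w3.png

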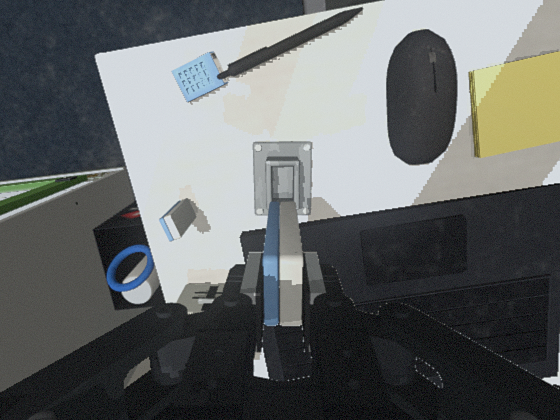

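View pics/s3z.png

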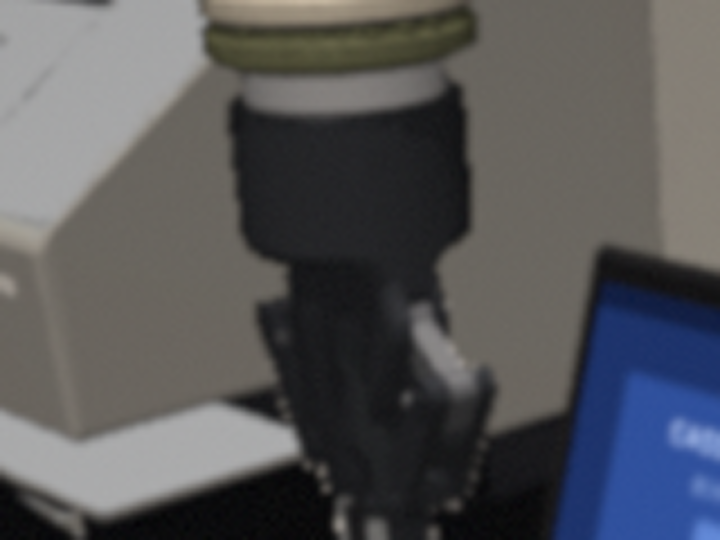

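View pics/d3z.png

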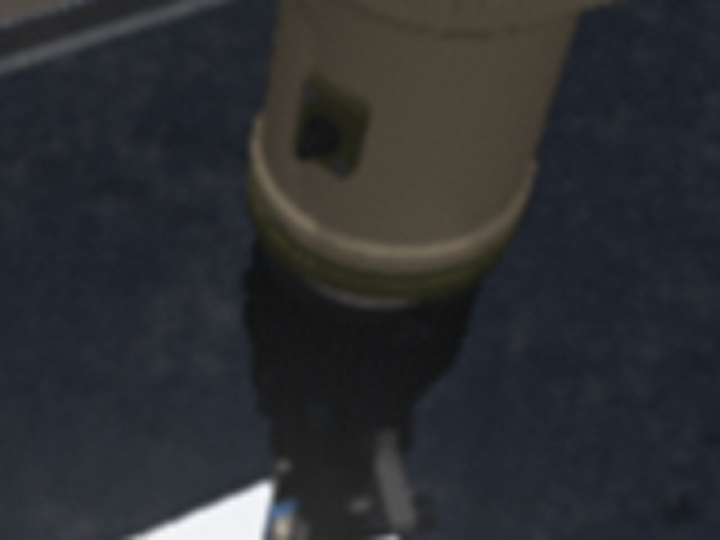

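The mailer is held and shows at u 262–303, v 200–325 in the wrist view. I'll measure its pose in the hand.

```bash
cat >> h.py <<'E'
def inhand(name):
    z=np.load('pics/'+name+'.npz')
    P,im=cloud(name)
    o=readout.get_obs();M=R.from_quat(o['ee_rot']).as_matrix();L=(P-o['position'])@M  # tool coords
    vv,uu=np.indices(P.shape[:2])
    m=(abs(L[...,2])<.012)&(L[...,1]>.0)&(L[...,1]<.03)&(L[...,0]>-.04)&(L[...,0]<.06)&(vv>150)&(vv<335)
    q=L[m]; 
    print('n',m.sum(),'u',uu[m].min(),uu[m].max(),'v',vv[m].min(),vv[m].max())
    for lo in np.arange(-.03,.05,.008):
        s=q[(q[:,0]>lo)&(q[:,0]<lo+.008)]
        if len(s)>10: print('x %.0f'%(lo*1000+4),'n',len(s),'y %.2f'%(np.median(s[:,1])*1e3),'z %.2f..%.2f mid %.2f'%(*(np.percentile(s[:,2],[1,99])*1e3),np.percentile(s[:,2],[1,99]).mean()*1e3))
    print('x max mm',np.percentile(q[:,0],[97,99,99.8])*1e3)
E
python3 - <<'E'
from h import *
inhand('w3')
E
```

```text
n 2446 u 250 313 v 201 293
x -26 n 335 y 15.10 z -11.59..11.48 mid -0.05
x -18 n 229 y 15.27 z -7.00..7.78 mid 0.39
x -10 n 193 y 15.32 z -7.03..7.69 mid 0.33
x -2 n 170 y 15.36 z -7.06..7.65 mid 0.30
x 6 n 163 y 15.32 z -7.17..7.56 mid 0.20
x 14 n 144 y 15.32 z -6.93..7.59 mid 0.33
x 22 n 120 y 15.33 z -7.20..7.53 mid 0.16
x 30 n 104 y 15.35 z -7.02..7.83 mid 0.40
x 38 n 62 y 15.31 z -6.88..7.55 mid 0.33
x max mm [32.99469246 36.82317267 39.46536104]
```

Run:
```python
from h import *
rows([(.4777,-.3631,.178),(.4777,-.3631,.132)])
for n in ['scene0','side0']:
    P,im=cloud(n); z=P[...,2]
    rt=(abs(P[...,0]-.478)<.07)&(abs(P[...,1]+.363)<.06)&(z>.060)&(z<.070)
    m=cv2.morphologyEx(rt.astype(np.uint8)*255,cv2.MORPH_CLOSE,np.ones((3,3)))
    cs,hi=cv2.findContours(m,cv2.RETR_CCOMP,cv2.CHAIN_APPROX_NONE)
    zz=np.load('pics/%s.npz'%n)
    for c,hh in zip(cs,hi[0]):
        if len(c)<12: continue
        q=cv2.undistortPoints(c.reshape(-1,1,2).astype(float),zz['K'],zz['D']).reshape(-1,2)
        d=np.c_[q,np.ones(len(q))]@zz['T'][:3,:3].T;o=zz['T'][:3,3]
        w=(o+d*((np.median(z[rt])-o[2])/d[:,2])[:,None])[:,:2].astype(np.float32)*1000
        print(n,hh[3],len(c),[np.round(t,1) for t in cv2.minAreaRect(w)],np.median(z[rt]))
```

```text
(0.4777, -0.3631, 0.178) [   0.  -145.9  -68.1]
(0.4777, -0.3631, 0.132) [  46.  -145.8  -68.1]
scene0 -1 119 [array([ 477.5, -368.3]), array([68.9, 83.8]), np.float64(82.6)] 0.06543664794275639
scene0 0 32 [array([ 478.4, -369.5]), array([33.6, 17.5]), np.float64(5.3)] 0.06543664794275639
side0 -1 115 [array([ 481.2, -361.2]), array([64.2, 77.9]), np.float64(82.4)] 0.06462109685545486
side0 0 40 [array([ 481.4, -361.7]), array([21. , 36.7]), np.float64(80.5)] 0.06462109685545486
```

```bash
python3 -m inch '[[[0.3,0,0],[0,-45,-21],1],[[0.7,0,0],[0,-95,-45],1],[[0.7,0,0],[0,-135,-62],1],[[0.7,0,0],[20,-146,-68],1],[[0.7,0,0],[46,-146,-68],1],[[0.7,0,0],[46,-146,-68],1],[[0.7,0,0],[46,-146,-68],1]]'
python3 - <<'E'
from h import *
o=snap('wrist','w4'); 
M=R.from_quat(o['ee_rot']).as_matrix();print(o['position'],o['ft_force'].round(1),M.round(3),o['joint_pos'].round(2))
snap('scene','s4'); snap('side','d4')
inhand('w4')
for n,(u0,v0,u1,v1) in dict(s4=(260,140,380,260),d4=(200,120,330,240)).items():
    im=np.load('pics/%s.npz'%n)['im'][v0:v1,u0:u1]
    cv2.imwrite('pics/%sz.png'%n,cv2.resize(cv2.cvtColor(im,cv2.COLOR_RGB2BGR),None,fx=5,fy=5,interpolation=cv2.INTER_CUBIC))
E
```

```text
clock: 7.4
position: [0.4778, -0.3632, 0.1326]
ee_rot: [-0.467, 0.531, 0.465, 0.532]
ft_force: [0.1, -0.7, 0.7]
grip_width: 0.165
[ 0.47782765 -0.36324308  0.13258718] [ 0.1 -0.7  0.7] [[ 0.003 -0.991  0.13 ]
 [-0.001  0.13   0.991]
 [-1.    -0.003 -0.001]] [-0.11  0.43  0.87  1.67 -0.35  1.2   2.29]
n 3377 u 250 314 v 201 296
x -26 n 362 y 15.91 z -11.68..11.48 mid -0.10
x -18 n 233 y 16.08 z -7.04..7.73 mid 0.35
x -10 n 189 y 16.12 z -7.05..7.74 mid 0.34
x -2 n 170 y 16.18 z -7.21..7.51 mid 0.15
x 6 n 170 y 16.19 z -7.20..7.59 mid 0.20
x 14 n 157 y 16.23 z -6.99..7.62 mid 0.32
x 22 n 119 y 16.27 z -7.18..7.60 mid 0.21
x 30 n 107 y 16.34 z -6.96..7.67 mid 0.35
x 38 n 75 y 16.39 z -7.19..7.51 mid 0.16
x max mm [31.92991633 37.08341091 39.80959162]
```

View pics/w4.png

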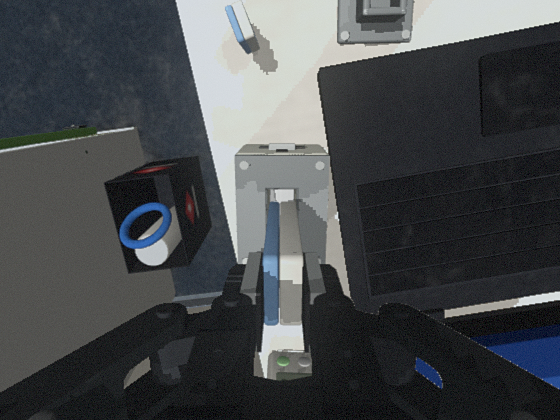

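View pics/s4z.png

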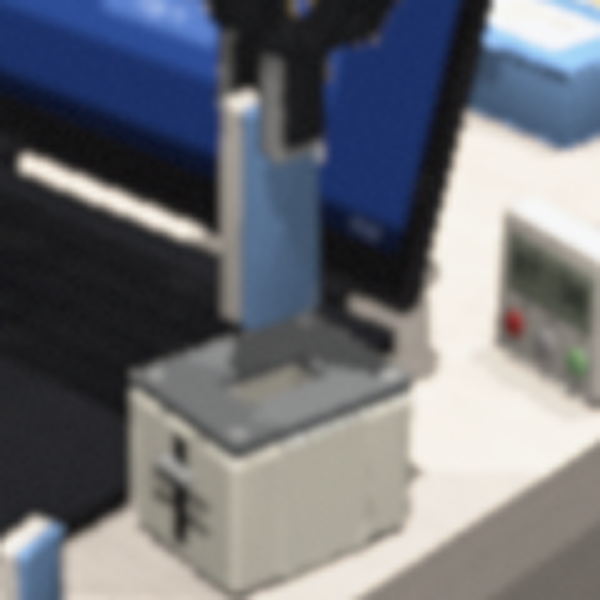

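View pics/d4z.png

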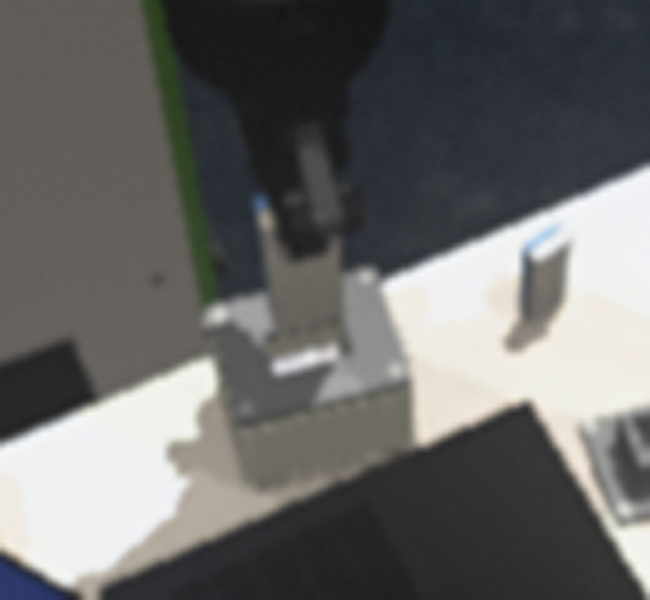

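Run:
```python
from h import *
z=np.load('pics/w4.npz'); c=camera('wrist'); Tt=np.array(c['T_tool_cam'])
h,w=z['d'].shape
u,v=np.meshgrid(np.arange(w),np.arange(h))
n=cv2.undistortPoints(np.stack([u,v],-1).reshape(-1,1,2).astype(float),z['K'],z['D']).reshape(h,w,2)
d=z['d'];C=np.dstack([n*d[...,None],d]); L=(C@Tt[:3,:3].T+Tt[:3,3])*1000
d0=np.isfinite(L[...,0])&(d>0)
box=(u>225)&(u<340)&(v>140)&(v<300)
xt=np.median(L[...,0][(u>245)&(u<260)&(v>175)&(v<190)]); print('top plane tool x',xt)
dirs=np.dstack([n,np.ones((h,w))])@Tt[:3,:3].T; o=Tt[:3,3]*1000
W=o+dirs*((xt-o[0])/dirs[...,0])[...,None]   # all pixels on the top plane, tool coords
im=z['im'].astype(int)
top=box&d0&(abs(L[...,0]-xt)<2.5)
for r in (158,165,172,178,182,186,188,190,192,194,196,198,200):
    row=np.where(top[r])[0]; 
    g=[(W[r,a,2].round(1),W[r,b,2].round(1),a,b) for a,b in zip(row[:-1],row[1:]) if b-a>4]
    print(r,'y %.1f'%W[r,280,1],'L %.1f R %.1f'%(W[r,row[0],2],W[r,row[-1],2]),'gap',g)
for cc in (272,276,280,284,288,292):
    col=np.where(top[:215,cc])[0]; print(cc,'front y %.1f near-slot y %.1f'%(W[col[0],cc,1],W[col[-1],cc,1]))
m=box&d0&(abs(L[...,2])<7)&(L[...,1]>10)&(L[...,1]<22)&(L[...,0]>0)&(L[...,0]<36)
A=np.c_[L[m][:,0],np.ones(m.sum())];print('face y fit (slope, at x=0)',np.linalg.lstsq(A,L[m][:,1],rcond=None)[0])
a=z['im'][140:240,220:345];cv2.imwrite('pics/w4z.png',cv2.resize(cv2.cvtColor(a,cv2.COLOR_RGB2BGR),None,fx=6,fy=6,interpolation=cv2.INTER_CUBIC))
```

```text
top plane tool x 66.91715047580564
158 y 36.6 L -30.1 R 29.8 gap []
165 y 32.2 L -29.6 R 29.3 gap []
172 y 27.7 L -29.8 R 29.5 gap []
178 y 23.8 L -29.9 R 29.6 gap []
182 y 21.2 L -30.0 R 29.7 gap []
186 y 18.6 L -30.1 R 29.8 gap []
188 y 17.2 L -30.1 R 29.8 gap []
190 y 15.9 L -29.5 R 29.2 gap [(np.float64(-10.2), np.float64(9.9), np.int64(266), np.int64(297))]
192 y 14.6 L -29.6 R 29.3 gap [(np.float64(-10.2), np.float64(9.9), np.int64(266), np.int64(297))]
194 y 13.3 L -29.6 R 29.3 gap [(np.float64(-10.2), np.float64(9.2), np.int64(266), np.int64(296))]
196 y 11.9 L -29.7 R 29.4 gap [(np.float64(-10.2), np.float64(9.9), np.int64(266), np.int64(297))]
198 y 10.6 L -29.7 R 29.4 gap [(np.float64(-9.6), np.float64(9.3), np.int64(267), np.int64(296))]
200 y 9.2 L -29.8 R 29.5 gap [(np.float64(-10.2), np.float64(9.3), np.int64(266), np.int64(296))]
272 front y 38.5 near-slot y 16.6
276 front y 38.5 near-slot y 17.2
280 front y 38.5 near-slot y 16.6
284 front y 37.9 near-slot y 16.6
288 front y 38.5 near-slot y 16.6
292 front y 37.9 near-slot y 16.6
face y fit (slope, at x=0) [5.19226999e-03 1.56086648e+01]
```

View pics/w4z.png

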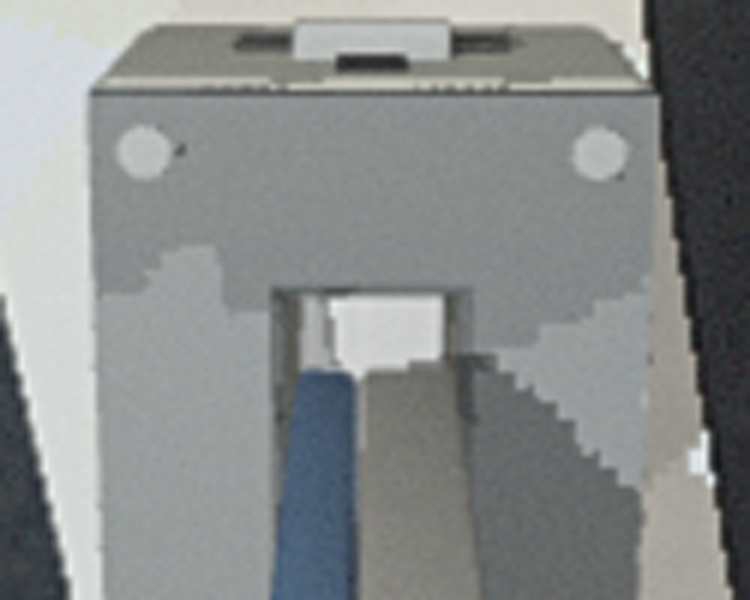

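The mailer is about 1.5 mm off centre along the tool's y and 0.5 mm along z, and the yaw matches. I'll correct that while lowering the lower end about 8 mm into the mouth.

```bash
python3 -m inch '[[[0,0,0],[8,-1.5,-0.5],1],[[0,0,0],[18,-1.5,-0.5],1],[[0,0,0],[26,-1.5,-0.5],1],[[0,0,0],[33,-1.5,-0.5],1],[[0,0,0],[33,-1.5,-0.5],1],[[0,0,0],[33,-1.5,-0.5],1]]'
python3 - <<'E'
from h import *
o=snap('wrist','w5'); print(o['position'],o['ft_force'].round(1),o['torque'].round(2),o['joint_pos'].round(2))
snap('side','d5')
im=np.load('pics/w5.npz')['im'][140:240,220:345]
cv2.imwrite('pics/w5z.png',cv2.resize(cv2.cvtColor(im,cv2.COLOR_RGB2BGR),None,fx=6,fy=6,interpolation=cv2.INTER_CUBIC))
E
```

```text
clock: 8.35
position: [0.4799, -0.364, 0.1001]
ee_rot: [-0.468, 0.531, 0.465, 0.532]
ft_force: [-0.0, 0.0, 0.0]
grip_width: 0.167
[ 0.47988736 -0.36403244  0.10014769] [-0.  0.  0.] [ 0.    0.   -0.02] [-0.09  0.47  0.85  1.7  -0.39  1.15  2.31]
```

View pics/w5z.png

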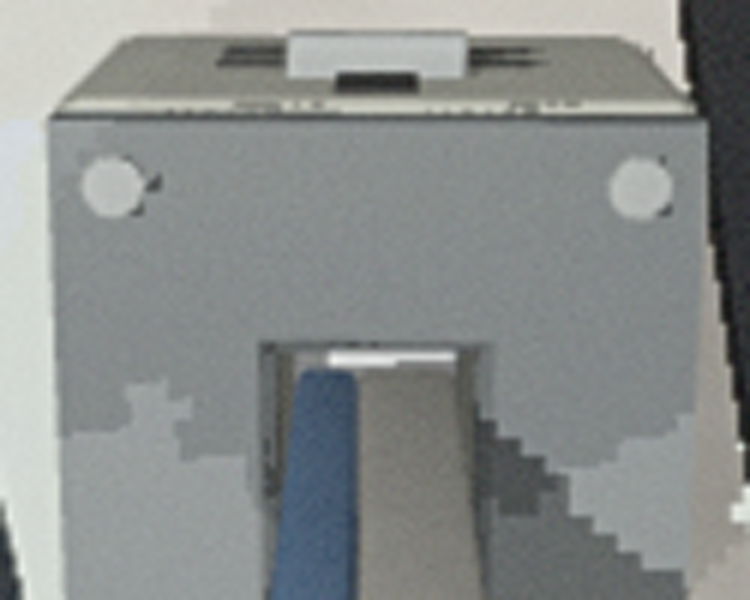

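The lower end is in the slot with no contact force and play on all sides. I'll push down gradually to about mid-range.

```bash
python3 -m inch '[[[0,0,0],[5,0,0],1],[[0,0,0],[10,0,0],1],[[0,0,0],[14,0,0],1],[[0,0,0],[18,0,0],1],[[0,0,0],[22,0,0],1],[[0,0,0],[25,0,0],1],[[0,0,0],[25,0,0],1],[[0,0,0],[25,0,0],1]]'
python3 - <<'E'
from h import *
o=snap('wrist','w6'); print(o['position'],o['ft_force'].round(1),o['torque'].round(2))
snap('scene','s6')
im=np.load('pics/w6.npz')['im'][110:240,200:360]
cv2.imwrite('pics/w6z.png',cv2.resize(cv2.cvtColor(im,cv2.COLOR_RGB2BGR),None,fx=4.5,fy=4.5,interpolation=cv2.INTER_CUBIC))
im=np.load('pics/s6.npz')['im'][180:265,270:350]
cv2.imwrite('pics/s6z.png',cv2.resize(cv2.cvtColor(im,cv2.COLOR_RGB2BGR),None,fx=7,fy=7,interpolation=cv2.INTER_CUBIC))
P,im=cloud('w6')
sub=P[100:170,230:330].reshape(-1,3)
E
```

```text
clock: 9.45
position: [0.4801, -0.3641, 0.0754]
ee_rot: [-0.468, 0.531, 0.465, 0.532]
ft_force: [-0.8, 0.9, 3.7]
grip_width: 0.168
[ 0.48006835 -0.36405289  0.07539386] [-0.8  0.9  3.7] [0.38 0.29 0.03]
```

View pics/w6z.png

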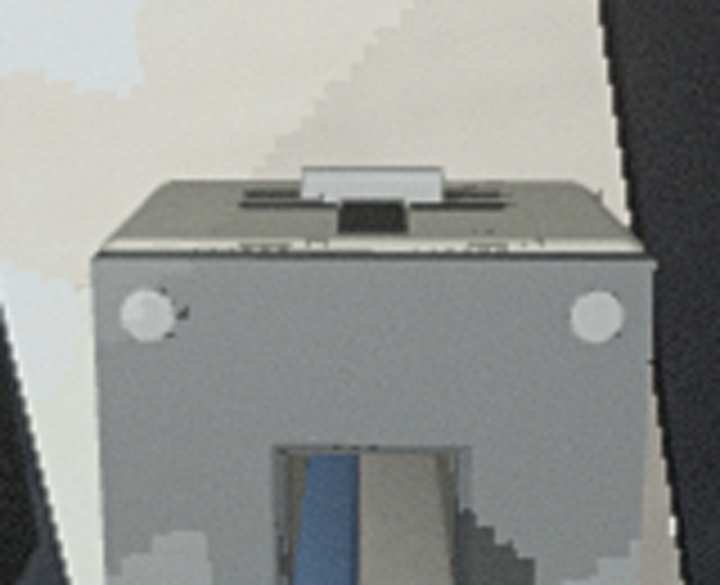

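View pics/s6z.png

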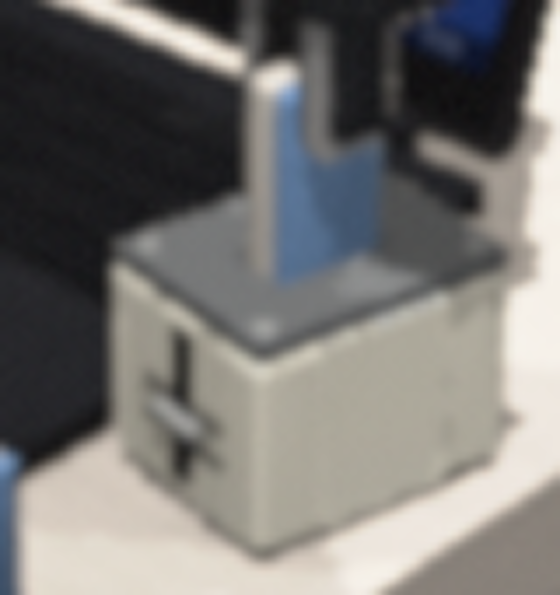

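Run:
```python
from h import *
z=np.load('pics/s6.npz'); E=np.linalg.inv(z['T'])
ax=np.array([np.cos(np.radians(-7.5)),np.sin(np.radians(-7.5)),0])
c=np.array([.479,-.3635,.0655])-ax*.0405
rv=cv2.Rodrigues(E[:3,:3])[0]
def pj(p): return cv2.projectPoints(np.array([p]),rv,E[:3,3],z['K'],z['D'])[0].ravel()
s0=np.load('pics/s4.npz')['im'].astype(int);s1=z['im'].astype(int)
for dz in (23,31,36,41): print(dz,pj(c-[0,0,dz/1000]).round(1))
top=pj(c);bot=pj(c-[0,0,.055])
d=(bot-top)/np.linalg.norm(bot-top)
print('px/mm',np.linalg.norm(bot-top)/55)
for u in (293,295,296,297,299,301):
    print(u,'rest',s0[224:256,u].sum(1)//3); print('   now',s1[224:256,u].sum(1)//3)
# wrist-based pointer height: top edge depth
P,im=cloud('w6'); Pr,_=cloud('w4')
for n,PP,(u0,v0,u1,v1) in [('now',P,(268,147,297,154)),('rest',Pr,(271,143,293,149))]:
    q=PP[v0:v1,u0:u1].reshape(-1,3); print(n,[ (round(PP[v,282][0],4),round(PP[v,282][2],4)) for v in range(v0-3,v1+4)])
```

```text
23 [293.9 233.1]
31 [293.9 237. ]
36 [294.  239.4]
41 [294.  241.8]
px/mm 0.4837466955611805
293 rest [169 158 146 141 139 139 144 157 158 138 109  87  91 101  99  87  95 119
 133 137 137 137 134 130 126 132 159 186 199 200 199 198]
   now [169 158 145 140 138 140 139 139 137 129 110  96 112 142 149 133 115 106
 108 111 120 124 125 121 121 131 158 185 198 200 198 197]
295 rest [170 174 146 104  74  62  65  88 121 147 146 122  85  58  47  40  42  52
  59  61  60  62  65  80 102 119 131 153 179 192 197 196]
   now [169 173 146 104  75  64  63  64  64  63  56  48  53  85 124 149 147 118
  82  57  49  51  53  70  97 116 129 152 177 191 196 195]
296 rest [147 173 164 127  86  65  63  73 101 136 154 144 109  70  45  38  43  48
  47  40  40  48  58  73  98 123 131 137 156 181 194 195]
   now [146 172 164 126  85  66  63  62  62  62  62  61  62  72 101 135 151 137
  98  58  38  44  56  70  94 120 131 137 156 180 192 195]
297 rest [116 154 170 153 125 111 109 109 117 136 154 151 128 100  76  66  75  83
  78  65  63  80  96 106 118 133 139 135 142 166 184 193]
   now [116 153 170 152 125 110 1
[... 1106 characters left out ...]
 np.float64(0.0318)), (np.float64(0.4383), np.float64(0.0363)), (np.float64(0.4384), np.float64(0.0398)), (np.float64(0.4383), np.float64(0.0443))]
rest [(np.float64(0.4369), np.float64(0.0015)), (np.float64(0.4378), np.float64(-0.0003)), (np.float64(0.4385), np.float64(0.0005)), (np.float64(0.4348), np.float64(0.0435)), (np.float64(0.4354), np.float64(0.0441)), (np.float64(0.4361), np.float64(0.0437)), (np.float64(0.4366), np.float64(0.0447)), (np.float64(0.4374), np.float64(0.0443)), (np.float64(0.4381), np.float64(0.0438)), (np.float64(0.4385), np.float64(0.0462)), (np.float64(0.4386), np.float64(0.0508)), (np.float64(0.4388), np.float64(0.0546)), (np.float64(0.4392), np.float64(0.0559))]
```

The wrist depth and the scene pixels both put the follower at about 12 mm, and the 3.7 N force agrees (about 11 mm). The pointer stands between the marks. A last check for stillness, then I hand in.

```bash
python3 -m inch '[[[0,0,0],[0,0,0],1],[[0,0,0],[0,0,0],1],[[0,0,0],[0,0,0],1],[[0,0,0],[0,0,0],1]]'
python3 - <<'E'
from h import *
o=snap('wrist','w7'); print(o['position'],abs(o['joint_velocities']).max(),o['ft_force'].round(1),o['grip_width'])
P,_=cloud('w7'); q=P[145:156,270:294].reshape(-1,3); q=q[(q[:,2]>.02)&(q[:,2]<.06)&(q[:,0]<.4378)]; print('pointer top z',np.median(q[:,2]))
snap('scene','s7'); a=np.load('pics/s7.npz')['im'].astype(int)
print(a[224:256,296].sum(1)//3)
P,_=cloud('s7'); v=P[190,373]; print('timer',v, cloud('scene0')[0][190,373],'cass',P[296,197],cloud('scene0')[0][296,197])
E
```

```text
clock: 10.05
position: [0.4801, -0.364, 0.0754]
ee_rot: [-0.468, 0.531, 0.465, 0.532]
ft_force: [-0.9, 1.1, 2.2]
grip_width: 0.167
[ 0.48012623 -0.36404719  0.07542347] 0.002388094057348847 [-0.9  1.1  2.2] 0.16724845419038875
pointer top z 0.03184221559978245
[146 172 164 126  86  66  62  63  62  62  62  60  61  72 101 136 150 135
  98  58  39  44  56  71  94 120 131 137 156 180 193 195]
timer [ 0.63555937 -0.3720353   0.06042885] [ 0.63204739 -0.37464475  0.06269058] cass [ 0.24338233 -0.34364669  0.0046453 ] [ 0.24232424 -0.34559458  0.00644689]
```

```bash
python3 -c "
from workcell import manip, readout
print(manip.hand_in()); print(readout.get_obs()['clock'])"
```

```text
the job is handed in; nothing more can be done
None
the job is handed in; nothing more can be done
```

I gripped the larger mailer in its stand across the 15 mm, lifted it out, and lowered it upright into the reader's slot. I pushed the follower down to about 12 mm and handed the job in at about 10.1 s, still holding the mailer. The hand-in gives no verdict.

**Follower:** the wrist camera's depth shows the pointer about 12 mm below its rest position. The shift in the scene picture also gives about 12 mm. In the scene picture the pointer stands between its two marks.

**Force:** the upward force read 3.7 N just after the push, which matches about 11 mm. It read 2.2 N at the last check. The spring should give about 3.8 N, so that second reading is low. I put it down to sensor noise, because the pointer and arm had not moved.

**Stillness and grip:** the fastest joint was moving at 0.002 rad/s, and the jaws were stopped on the mailer at about 14 mm.

**Fit in the slot:** the mailer was within about 0.01 rad of the tool's vertical axis, measured above the slot before lowering.
- I corrected a 1.5 mm offset from the wrist view before lowering it. The lower end then went in with no contact force.
- The scene and side cameras disagreed with the wrist camera about the slot's position by up to 6 mm; I trusted the wrist view.

**Timer and cassette:** the arm stayed well clear of both. Single-pixel depth checks before and after the job differ by 2–5 mm, below the 15 mm limit and in line with the noise of those readings.

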